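# Unlock the billing tablet on the sweet-shop counter by drawing its L pattern

### The arm

A 6-joint arm with a two-finger parallel gripper is mounted at the origin on the work surface. World frame = base frame: x ahead of the robot, y to its left, z up, the work surface at z = 0. Lengths are in m, angles in rad, forces in N, time in s.
With the tool pointing down it reaches from about 0.3 to 0.775 m from the base axis. Payload 14.6 kg.
Tool frame: the origin (TCP) lies on the centre line of the jaws, within the pads' length; the fingertips stand 25 mm ahead of it and the grasp point (between the pads) lies 6 mm ahead of it (ctrl.tip_reach is the distance from the TCP to the fingertips, in m); z points along the fingers, y is the line along which they close (so a half turn about z gives the same grasp; the last joint's range is limited). The gripper opens to 94 mm and grips with 3 to 60 N. Pads are 16 mm wide; open, the fingers measure 119 mm over their backs; the gripper's body (75 mm by 177 mm) begins 78 mm behind the grasp point.
Start: joints at [1.204, 0.3, 1.521, -0, 1.321, -0.067], TCP at [0.162, 0.525, 0.23] pointing down, gripper open.
Joint ranges: [-3.03, 3.03], [-0.79, 2.21], [0.23, 2.52], [-1.04, 4.18], [0, 3.07], [-2.55, 2.55]. Speed limits (rad/s): [2.22, 2.22, 2.57, 3.14, 3.14, 3.14].

### API

Orientations are given as [roll, pitch, yaw] about the fixed x, y, z axes, in that order (R = Rz(yaw) Ry(pitch) Rx(roll)).
In Python, from station import ctrl gives the robot as it stands. The module is installed in compiled form; this text tells all that it offers.
- The arm moves only by the tool apply_moves, never from a script. Its argument "deltas" is a list of rows, each a list of 7 numbers: the closure in counts, from 0 (fully open) to 255 (shut), then the shift along the world's x, y, z in cm, then the turn, a rotation vector about the world's x, y, z in rad. In form: [[jaw, tx, ty, tz, ax, ay, az], ...]. A call has 1 to 10 rows; each row shifts and turns the commanded pose from where the row before left it; what a row does not reach is not made up. A row lasts 1/10 s, in which the tool goes at most 50 mm and 8.59 degrees, less where a joint would pass 70% of its speed; a pose out of reach is approached as far as the arm can. A call with a gripper value outside its range is refused whole. The fingers move at their own pace and stop on an object; "grip_force" is the grip in N (left out, the last holds). Time passes only in rows, so rows that do not move let the fingers close. It gives the time, the measured TCP pose, the force, the opening and the grip force at its end, in the units of the state.
- ctrl.get_obs(): the state, without advancing time (a new reading comes with each control period).
- ctrl.camera(name): name is "scene" or "side" or "wrist"; returns a dict with "img" (480x640x3 uint8, red, green, blue), "K" (3x3 intrinsics, pixels), "pose" (4x4, takes a point from camera to world coordinates); the wrist camera has in their place "hand_eye" (4x4, takes a point from camera to tool coordinates, whose origin is the TCP and whose axes are the flange's). Camera axes: x right, y up, looking along -z (the intrinsics and any distortion apply to the point x, -y, -z); pixel columns grow to the right and rows downward; lengths in m; the calibration is good to about 2 mm. A picture is of the moment at which its call begins: read the wrist's pose just before it. There is no depth.
- ctrl.hand_in(): hands the job in; it is judged then, once.
The state is a dict: "time_s": time; "qpos": joint angles; "joint_vel": joint speeds; "tau": joint torques, N m; "ee_pos": TCP position; "eef_rot": TCP orientation; "force": force on the tool from outside, world axes, zero at the start; "moment": the same for the moment, N m; "grip_width": finger opening in m; "grip_force": force on a finger pad.
Only numpy, scipy, OpenCV 4.12 (cv2) and the standard library are available. Lean on these libraries where they do the work, as an engineer would, in place of code of your own. Each camera call takes 0.05 s, during which the arm holds its last target. There are 200 camera calls.

### The job

Unlock the billing tablet by drawing its L pattern on the lock screen with the closed fingertips: come straight down on the top left dot, then, touching the glass lightly and never lifting, slide down the left column to the bottom dot and along the bottom row to the right-hand dot, and lift straight off there. Top is the tablet's far edge and left is your left; touch none of the other four dots, do not push or lift the tablet, and leave everything else on the counter alone.

Things in the scene. Friction and masses are not known exactly. Their poses are not given: they have to be found in the camera images.
- tablet: the billing tablet in its thick blue foam case, lying loose on the counter, 270 (its x) by 190 (its y) by 25 mm high, about 1 kg. Origin under its centre; x points to its top edge (away from the robot), y to its left edge as the robot sees it, z up. On the lit screen: a padlock sign in the upper part and below it 3 x 3 white dots 55 mm apart, the middle one 30 mm from the tablet's centre towards the robot
- screen (a joint): how far the dark glass (245 by 165 mm, flush with the foam rim) has sunk into its soft case under a press: 0 untouched to 0.006 m at the stop. It starts to sink at about 1 N, then needs about 2 N for each mm, and springs back when let go
- dot_top_left: the top row, left column dot of the lock screen (rows: top is farthest from the robot; columns: left is the robot's left): a white spot 12 mm across in a touch field 20 mm across. Origin at its centre on the glass, 25 mm above the counter; axes as the tablet's. Number 1 of the five in the L
- dot_top_centre: the top row, centre column dot of the lock screen (rows: top is farthest from the robot; columns: left is the robot's left): a white spot 12 mm across in a touch field 20 mm across. Origin at its centre on the glass, 25 mm above the counter; axes as the tablet's. Not in the L
- dot_top_right: the top row, right column dot of the lock screen (rows: top is farthest from the robot; columns: left is the robot's left): a white spot 12 mm across in a touch field 20 mm across. Origin at its centre on the glass, 25 mm above the counter; axes as the tablet's. Not in the L
- dot_mid_left: the middle row, left column dot of the lock screen (rows: top is farthest from the robot; columns: left is the robot's left): a white spot 12 mm across in a touch field 20 mm across. Origin at its centre on the glass, 25 mm above the counter; axes as the tablet's. Number 2 of the five in the L
- dot_mid_centre: the middle row, centre column dot of the lock screen (rows: top is farthest from the robot; columns: left is the robot's left): a white spot 12 mm across in a touch field 20 mm across. Origin at its centre on the glass, 25 mm above the counter; axes as the tablet's. Not in the L
- dot_mid_right: the middle row, right column dot of the lock screen (rows: top is farthest from the robot; columns: left is the robot's left): a white spot 12 mm across in a touch field 20 mm across. Origin at its centre on the glass, 25 mm above the counter; axes as the tablet's. Not in the L
- dot_low_left: the bottom row, left column dot of the lock screen (rows: top is farthest from the robot; columns: left is the robot's left): a white spot 12 mm across in a touch field 20 mm across. Origin at its centre on the glass, 25 mm above the counter; axes as the tablet's. Number 3 of the five in the L
- dot_low_centre: the bottom row, centre column dot of the lock screen (rows: top is farthest from the robot; columns: left is the robot's left): a white spot 12 mm across in a touch field 20 mm across. Origin at its centre on the glass, 25 mm above the counter; axes as the tablet's. Number 4 of the five in the L
- dot_low_right: the bottom row, right column dot of the lock screen (rows: top is farthest from the robot; columns: left is the robot's left): a white spot 12 mm across in a touch field 20 mm across. Origin at its centre on the glass, 25 mm above the counter; axes as the tablet's. Number 5 of the five in the L
- stylus: silver stylus pen, 136 mm long along its x, 14 mm high with its clip, lying loose on the counter beside the tablet's right edge; origin under its middle. Leave it alone
- calculator: desk calculator, 150 (x) by 100 (y) by 21 mm, loose, at the tablet's left; origin under its centre. Leave it alone
- bell: steel counter bell, 82 mm across, 57 mm high, loose, near the tablet; origin under its centre. Leave it alone
- tumbler: steel tumbler, 70 mm across, 85 mm high, loose, near the tablet; origin under its centre. Leave it alone
- jar: jar with a red lid, 90 mm across, 150 mm high, loose, at the robot's right; origin under its centre. Leave it alone
- sweet_box: closed sweet box with maroon lid, 206 (x) by 146 (y) by 48 mm, loose, at one side; origin under its centre. Leave it alone
- laddu_box: open cream box full of orange laddus, 200 (x) by 140 (y) by 45 mm, loose, at one side; origin under its centre. Leave it alone

How it is judged:
By the outcome, as a careful person would: the job done as asked, in the order asked, and still so for the second after the job is handed in, with the robot touching nothing.
It also fails if it takes over 45 s, if anything falls off the work surface, if the arm or the gripper's body presses on something with over 40 N, if the wrist force passes 120 N, or if a joint passes its speed limit or range.

## Working session

There is one attempt and no reset: what is moved stays moved. The work goes in short steps, Python scripts to look and compute and a tool call to move; the robot and the scene stay as the last step left them, time stands still between calls to the robot, and variables do not carry over. Pictures are saved under pics/ and viewed, at most 10 in all, crops included, and the job is handed in when it is done.

Besides the shell and the picture viewer there is one more tool, called after "Emit:" as a command line: name --pt "numbers of a row" for each row, then --argument value for the rest. apply_moves: Moves the arm, as the interface text tells. Its arguments: {"type":"object","properties":{"deltas":{"type":"array"},"grip_force":{"type":"number"}},"required":["deltas"]}

```bash
mkdir -p pics
python3 - <<'E'
from station import ctrl
import cv2,json,numpy as np
o=ctrl.get_obs(); print({k:np.round(v,4).tolist() for k,v in o.items()}, ctrl.tip_reach)
for n in("scene","wrist"):
    c=ctrl.camera(n); cv2.imwrite(f"pics/{n}0.png",c["img"][:,:,::-1])
    print({k:np.round(v,4).tolist() for k,v in c.items() if k!="img"})
E
```

```text
{'time_s': 0.0, 'qpos': [1.2044, 0.3005, 1.5216, 0.0, 1.3207, -0.0666], 'joint_vel': [0.0002, 0.0012, 0.0001, 0.0006, 0.0007, -0.0007], 'tau': [-0.0008, -53.1813, -35.274, 0.0707, 0.0244, -0.0002], 'ee_pos': [0.1623, 0.5253, 0.2299], 'eef_rot': [-3.1404, -0.0001, 2.8418], 'force': [0.4326, 0.1023, -0.3802], 'moment': [-0.0336, -0.0025, -0.0523], 'grip_force': 0.0, 'grip_width': 0.0939} 0.025
{'K': [[578.6984, 0.0, 309.396], [0.0, 578.6984, 242.3537], [0.0, 0.0, 1.0]], 'pose': [[0.8637, -0.328, 0.3826, 1.1173], [0.5038, 0.542, -0.6726, -0.9926], [0.0133, 0.7737, 0.6334, 1.01], [0.0, 0.0, 0.0, 1.0]]}
{'K': [[344.7805, 0.0, 317.7254], [0.0, 344.7805, 238.0033], [0.0, 0.0, 1.0]], 'hand_eye': [[0.0009, 0.9621, 0.2727, 0.0808], [1.0, -0.0009, -0.0002, 0.0007], [0.0, 0.2727, -0.9621, -0.1541], [0.0, 0.0, 0.0, 1.0]]}
```

View pics/scene0.png

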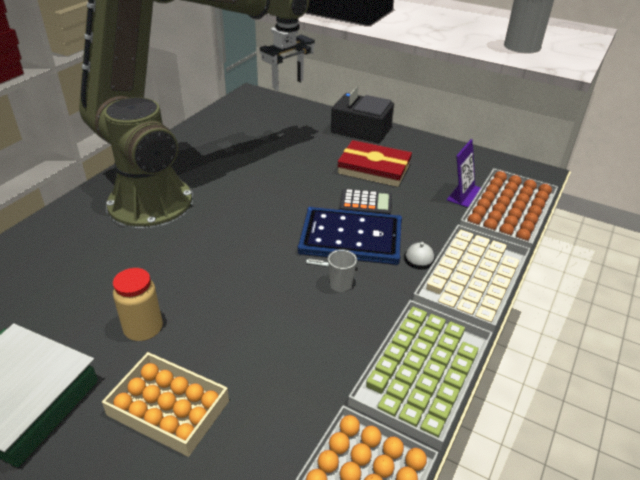

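View pics/wrist0.png

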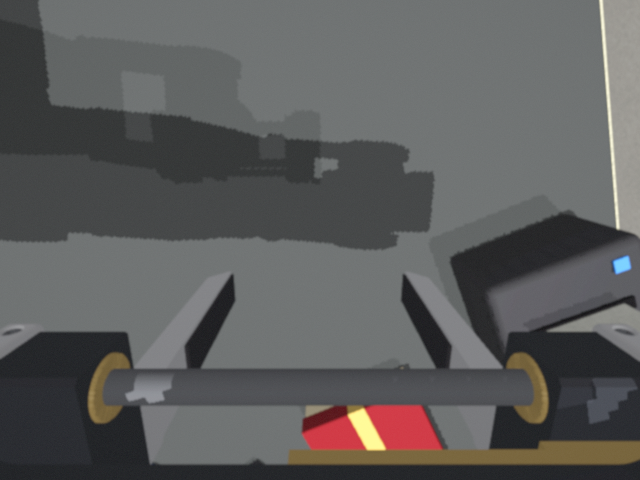

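The scene camera shows the tablet at about (352,233) with its padlock at (377,233), the tumbler at (342,270), the calculator at (365,200) and the bell at (419,255). The wrist camera shows only the sweet box and a terminal. Next I'll measure the dots.

```bash
cat > h.py <<'E'
import numpy as np,cv2
from scipy.spatial.transform import Rotation as R
from station import ctrl
def wpose(o,c):
    T=np.eye(4); T[:3,:3]=R.from_euler('xyz',o['eef_rot']).as_matrix(); T[:3,3]=o['ee_pos']; return T@c['hand_eye']
def plane(uv,K,T,z):
    uv=np.atleast_2d(uv).astype(float)
    d=np.c_[(uv[:,0]-K[0,2])/K[0,0],-(uv[:,1]-K[1,2])/K[1,1],-np.ones(len(uv))]@T[:3,:3].T
    return T[:3,3]+d*((z-T[2,3])/d[:,2])[:,None]
def blobs(img,roi,thr=150,amin=5,amax=3000):
    x0,y0,x1,y1=roi; g=img[y0:y1,x0:x1].min(2)
    n,l,s,c=cv2.connectedComponentsWithStats((g>thr).astype(np.uint8))
    out=[]
    for i in range(1,n):
        if amin<=s[i,4]<=amax:
            w=np.where(l==i,g.astype(float),0); yy,xx=np.mgrid[:g.shape[0],:g.shape[1]]
            out.append([(w*xx).sum()/w.sum()+x0,(w*yy).sum()/w.sum()+y0,s[i,4]])
    return np.array(out)
E
python3 - <<'E'
from h import *
c=ctrl.camera("scene"); b=blobs(c["img"],(303,208,398,256),130,4)
p=plane(b[:,:2],c["K"],c["pose"],.025)
for q,w in zip(b,p): print(np.round(q,1),np.round(w,4))
for n,uv,z in(("tumbler top",(342,257),.085),("bell",(419,243),.057)): print(n,plane(uv,c["K"],c["pose"],z))
E
```

```text
[382.6 208.   10. ] [0.6247 0.2997 0.025 ]
[323.  215.5  16. ] [0.4946 0.178  0.025 ]
[342.5 217.4  16. ] [0.5463 0.1986 0.025 ]
[361.9 219.4  17. ] [0.5976 0.2189 0.025 ]
[313.6 226.6  12. ] [0.4973 0.1192 0.025 ]
[320.8 227.3  16. ] [0.516  0.1269 0.025 ]
[340.2 229.3  16. ] [0.5665 0.1469 0.025 ]
[360.2 231.3  16. ] [0.6179 0.1675 0.025 ]
[376.3 232.8  43. ] [0.6587 0.1847 0.025 ]
[318.  239.5  16. ] [0.536 0.076 0.025]
[338.1 241.6  17. ] [0.5869 0.0963 0.025 ]
[358.6 243.7  17. ] [0.638  0.1169 0.025 ]
[332.6 252.7  14. ] [0.596 0.048 0.025]
[347.2 251.8  22. ] [0.6276 0.071  0.025 ]
tumbler top [[ 0.65541111 -0.01784964  0.085     ]]
bell [[0.78740083 0.16512979 0.057     ]]
```

The dots fit a 55 mm grid with the tablet yawed about 21.7°. I'll move above the tablet with the jaws closed for a closer wrist look.

Emit:
apply_moves --pt "255 2.5 -2 0.5 0 0 0" --pt "255 2.5 -2 0.5 0 0 0" --pt "255 2.5 -2 0.5 0 0 0" --pt "255 2.5 -2 0.5 0 0 0" --pt "255 2.5 -2 0.5 0 0 0" --pt "255 2.5 -2 0.5 0 0 0" --pt "255 2.5 -2 0.5 0 0 0" --pt "255 2.5 -2 0.5 0 0 0" --pt "255 2.5 -2 0.5 0 0 0" --pt "255 2.5 -2 0.5 0 0 0" --grip_force 10

```text
time_s: 1.15
ee_pos: [0.4133, 0.3244, 0.2805]
eef_rot: [-3.141, -0.0, 2.842]
force: [0.7, -0.1, -0.4]
grip_width: 0.0177
grip_force: 0.0
```

Emit:
apply_moves --pt "255 2.5 -2 0 0 0 0" --pt "255 2.5 -2 0 0 0 0" --pt "255 2.5 -2 0 0 0 0" --pt "255 2.5 -2 0 0 0 0" --pt "255 2.5 -2 0 0 0 0" --pt "255 2.5 -2 0 0 0 0" --pt "255 2.5 -2 0 0 0 0" --pt "255 2.5 -2 0 0 0 0" --pt "255 0 0 0 0 0 0" --pt "255 0 0 0 0 0 0"

```text
time_s: 2.15
ee_pos: [0.6124, 0.1652, 0.2797]
eef_rot: [-3.141, -0.001, 2.841]
force: [-0.2, -0.0, 0.4]
grip_width: 0.0006
grip_force: 0.0
```

Run:
```python
from h import *
o=ctrl.get_obs(); c=ctrl.camera("wrist"); cv2.imwrite("pics/w1.png",c["img"][:,:,::-1])
print(o['time_s'],np.round(o['ee_pos'],4),np.round(o['eef_rot'],4),np.round(o['force'],2),np.round(o['qpos'],3),o['grip_width'])
T=wpose(o,c); b=blobs(c["img"],(0,0,640,480),150,20)
for q,w in zip(b,plane(b[:,:2],c["K"],T,.025)): print(np.round(q,1),np.round(w,4))
```

```text
2.15 [0.6124 0.1652 0.2797] [-3.1412e+00 -1.1000e-03  2.8409e+00] [-0.22 -0.02  0.35] [ 0.206  0.466  1.182  0.     1.496 -1.064] 0.0005951451215255488
[434.8  64.1 250. ] [0.4969 0.3338 0.025 ]
[421.2  75.6 246. ] [0.5037 0.3173 0.025 ]
[447.1  82.5 240. ] [0.5188 0.3428 0.025 ]
[407.9  86.9 243. ] [0.5105 0.3009 0.025 ]
[433.6  93.6 238. ] [0.5256 0.3264 0.025 ]
[394.8  98.  241. ] [0.5173 0.2845 0.025 ]
[459.  100.4 232. ] [0.5407 0.3519 0.025 ]
[420.4 104.6 235. ] [0.5324 0.31   0.025 ]
[445.6 111.2 229. ] [0.5475 0.3354 0.025 ]
[296.6 107.4  90. ] [0.4945 0.1777 0.025 ]
[407.4 115.5 231. ] [0.5393 0.2936 0.025 ]
[470.7 117.8 224. ] [0.5626 0.3609 0.025 ]
[248.5 125.6 197. ] [0.4968 0.1198 0.025 ]
[432.5 122.  224. ] [0.5543 0.319  0.025 ]
[457.4 128.4 221. ] [0.5694 0.3445 0.025 ]
[419.5 132.5 222. ] [0.5611 0.3026 0.025 ]
[ 460.  160. 1909.] [0.6048 0.3407 0.025 ]
[444.3 138.9 216. ] [0.5763 0.3281 0.025 ]
[259.8 140.3 136. ] [0.5156 0.1267 0.025 ]
[431.4 149.1 217. ] [0.583  0.3117 0.025 ]
[327.6 147.8 132. ] [0.5464 0.1981 0.025 ]
[224.5 171.1 126. ] [0.5361 0.0755 0.025 ]
[2
[... 313 characters left out ...]
35. ] [ 0.6764 -0.056   0.025 ]
[556.9 323.6 819. ] [0.852  0.4236 0.025 ]
[365.4 321.6 734. ] [0.7743 0.182  0.025 ]
[ 460.9  355.8 1548. ] [0.8629 0.2928 0.025 ]
[543.2 355.9  20. ] [0.8962 0.4    0.025 ]
[317.4 407.2  41. ] [0.886  0.0809 0.025 ]
[ 461.2  428.2 2734. ] [0.9831 0.2705 0.025 ]
[ 520.4  447.6 2197. ] [1.0442 0.3479 0.025 ]
[554.4 412.   29. ] [0.9944 0.4037 0.025 ]
[131.5 430.3 522. ] [ 0.8447 -0.1911  0.025 ]
[318.4 425.1 216. ] [0.9165 0.073  0.025 ]
[202.4 428.1 133. ] [ 0.8716 -0.0904  0.025 ]
[176.2 435.4 164. ] [ 0.8726 -0.1323  0.025 ]
[149.  442.3 163. ] [ 0.8724 -0.1759  0.025 ]
[121.2 446.6  86. ] [ 0.8675 -0.2187  0.025 ]
[313.9 445.8  37. ] [0.9506 0.0555 0.025 ]
```

View pics/w1.png

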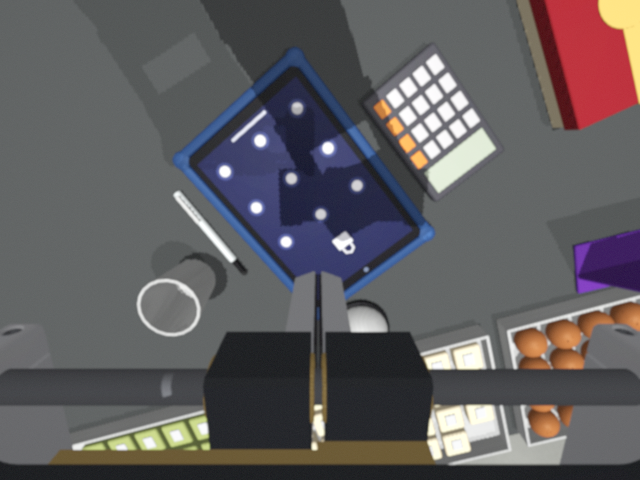

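The wrist view shows all nine dots, with top left at (357,185), low left at (297,107) and low right at (225,171). It agrees with the scene camera to within 1 mm. Next I'll go above the top-left dot and descend.

Emit:
apply_moves --pt "255 -0.75 2.67 0 0 0 0" --pt "255 -0.75 2.67 0 0 0 0" --pt "255 0 0 -3 0 0 0" --pt "255 0 0 -4 0 0 0" --pt "255 0 0 -4 0 0 0" --pt "255 0 0 -4 0 0 0" --pt "255 0 0 -3 0 0 0" --pt "255 0 0 -2 0 0 0" --pt "255 0 0 -1 0 0 0" --pt "255 0 0 0 0 0 0"

```text
time_s: 3.2
ee_pos: [0.5966, 0.2194, 0.0698]
eef_rot: [-3.141, -0.001, 2.843]
force: [-1.0, -1.3, 0.6]
grip_width: 0.0007
grip_force: 0.0
```

Emit:
apply_moves --pt "255 0 0 -0.5 0 0 0" --pt "255 0 0 0 0 0 0" --pt "255 0 0 0 0 0 0" --pt "255 0 0 0 0 0 0"

```text
time_s: 3.6
ee_pos: [0.5977, 0.2189, 0.0661]
eef_rot: [3.141, 0.001, 2.842]
force: [-0.1, -1.1, -0.1]
grip_width: 0.0003
grip_force: 0.0
```

Emit:
apply_moves --pt "255 0 0 -0.5 0 0 0" --pt "255 0 0 -0.5 0 0 0" --pt "255 0 0 -0.2 0 0 0" --pt "255 0 0 0 0 0 0" --pt "255 0 0 0 0 0 0"

```text
time_s: 4.1
ee_pos: [0.5975, 0.2188, 0.0534]
eef_rot: [-3.142, -0.0, 2.842]
force: [-0.1, -0.5, 0.9]
grip_width: 0.0006
grip_force: 0.0
```

```bash
cat >> h.py <<'E'
def avg(n=4):
    P=[];F=[];M=[]
    for _ in range(n):
        ctrl.camera("side"); o=ctrl.get_obs(); P.append(o['ee_pos']);F.append(o['force']);M.append(o['moment'])
    print(round(o['time_s'],2),np.round(np.mean(P,0),4),np.round(np.mean(F,0),2),np.round(np.std(F,0),2),np.round(o['eef_rot'],4))
E
python3 -c "from h import *;avg(8)"
```

```text
4.5 [0.5975 0.2189 0.0536] [0.19 0.15 0.01] [0.51 0.36 0.41] [3.1415e+00 1.0000e-04 2.8418e+00]
```

Averaged readings are good to about 0.15 N. I'll step down toward the expected contact at TCP z of about 0.050.

Emit:
apply_moves --pt "255 0 0 -0.1 0 0 0" --pt "255 0 0 -0.1 0 0 0" --pt "255 0 0 -0.1 0 0 0" --pt "255 0 0 0 0 0 0" --pt "255 0 0 0 0 0 0"

```text
time_s: 5.0
ee_pos: [0.5974, 0.2189, 0.0504]
eef_rot: [-3.142, -0.0, 2.842]
force: [0.6, 0.2, -0.2]
grip_width: 0.0004
grip_force: 0.0
```

```bash
python3 -c "from h import *;avg(6)"
```

```text
5.3 [0.5974 0.2189 0.0504] [ 0.1  -0.24  0.08] [0.67 0.66 0.55] [ 3.1416 -0.      2.8418]
```

Emit:
apply_moves --pt "255 0 0 -0.1 0 0 0" --pt "255 0 0 0 0 0 0" --pt "255 0 0 0 0 0 0"

```text
time_s: 5.6
ee_pos: [0.5975, 0.2189, 0.0496]
eef_rot: [3.142, 0.0, 2.842]
force: [0.0, -0.2, 2.8]
grip_width: 0.0007
grip_force: 1.1
```

```bash
python3 -c "from h import *;avg(6)"
```

```text
5.9 [0.5975 0.2189 0.0496] [-0.7  -0.11  2.25] [0.88 0.43 0.47] [3.1415e+00 2.0000e-04 2.8418e+00]
```

Light contact at about 2.2 N. I'll add 0.2 mm of margin and slide down the column.

Emit:
apply_moves --pt "255 0 0 -0.02 0 0 0" --pt "255 -0.1 -0.04 0 0 0 0" --pt "255 -0.2 -0.08 0 0 0 0" --pt "255 -0.35 -0.14 0 0 0 0" --pt "255 -0.35 -0.14 0 0 0 0" --pt "255 -0.35 -0.14 0 0 0 0" --pt "255 -0.35 -0.14 0 0 0 0" --pt "255 -0.35 -0.14 0 0 0 0" --pt "255 -0.35 -0.14 0 0 0 0" --pt "255 -0.35 -0.14 0 0 0 0"

```text
time_s: 6.9
ee_pos: [0.5696, 0.2078, 0.0493]
eef_rot: [3.142, 0.0, 2.842]
force: [1.9, 1.0, 3.2]
grip_width: 0.0005
grip_force: 1.2
```

```bash
python3 -c "from h import *;avg(4)"
```

```text
7.1 [0.5693 0.2076 0.0491] [-1.56 -1.18  2.5 ] [1.26 0.24 0.64] [-3.1408e+00 -1.1000e-03  2.8418e+00]
```

Emit:
apply_moves --pt "255 -0.37 -0.15 0 0 0 0" --pt "255 -0.37 -0.15 0 0 0 0" --pt "255 -0.37 -0.15 0 0 0 0" --pt "255 -0.37 -0.15 0 0 0 0" --pt "255 -0.37 -0.15 0 0 0 0" --pt "255 -0.37 -0.15 0 0 0 0" --pt "255 -0.37 -0.15 0 0 0 0" --pt "255 -0.37 -0.15 0 0 0 0" --pt "255 -0.37 -0.15 0 0 0 0" --pt "255 -0.37 -0.15 0 0 0 0"

```text
time_s: 8.1
ee_pos: [0.5326, 0.1927, 0.0492]
eef_rot: [-3.142, -0.0, 2.842]
force: [1.5, -0.6, 3.2]
grip_width: 0.0007
grip_force: 1.2
```

Run:
```python
from h import *
avg(4)
c=ctrl.camera("scene"); b=blobs(c["img"],(303,208,398,256),130,4)
for q,w in zip(b,plane(b[:,:2],c["K"],c["pose"],.025)): print(np.round(q,1),np.round(w,4))
```

```text
8.3 [0.5323 0.1926 0.0491] [-1.02 -0.38  2.64] [1.15 0.7  0.52] [-3.1407e+00 -1.2000e-03  2.8419e+00]
[382.6 208.   10. ] [0.6247 0.2997 0.025 ]
[342.  217.8   4. ] [0.546  0.1966 0.025 ]
[361.8 219.6  15. ] [0.5978 0.2182 0.025 ]
[340.2 229.6  17. ] [0.5669 0.1457 0.025 ]
[360.1 231.6  17. ] [0.6182 0.1663 0.025 ]
[376.3 233.4  42. ] [0.6598 0.1821 0.025 ]
[318.  239.8  19. ] [0.5367 0.0748 0.025 ]
[338.2 242.   19. ] [0.5877 0.0948 0.025 ]
[358.7 244.3  18. ] [0.6394 0.1147 0.025 ]
[332.8 252.6  15. ] [0.5965 0.0488 0.025 ]
[347.  251.8  23. ] [0.6271 0.0708 0.025 ]
```

The tablet hasn't moved; the shifts are under a pixel and come from the glass sinking. I'll continue to the bottom-left dot.

Emit:
apply_moves --pt "255 -0.4 -0.16 0 0 0 0" --pt "255 -0.4 -0.16 0 0 0 0" --pt "255 -0.4 -0.16 0 0 0 0" --pt "255 -0.4 -0.16 0 0 0 0" --pt "255 -0.4 -0.16 0 0 0 0" --pt "255 -0.4 -0.16 0 0 0 0" --pt "255 -0.4 -0.16 0 0 0 0" --pt "255 -0.4 -0.16 0 0 0 0" --pt "255 -0.4 -0.16 0 0 0 0" --pt "255 -0.18 -0.06 0 0 0 0"

```text
time_s: 9.35
ee_pos: [0.4948, 0.1777, 0.0493]
eef_rot: [-3.142, 0.0, 2.842]
force: [1.7, 1.0, 1.9]
grip_width: 0.0006
grip_force: 1.4
```

Emit:
apply_moves --pt "255 0 0 0 0 0 0" --pt "255 0.08 -0.2 0 0 0 0" --pt "255 0.14 -0.34 0 0 0 0" --pt "255 0.14 -0.34 0 0 0 0" --pt "255 0.14 -0.34 0 0 0 0" --pt "255 0.14 -0.34 0 0 0 0" --pt "255 0.14 -0.34 0 0 0 0" --pt "255 0.14 -0.34 0 0 0 0" --pt "255 0.14 -0.34 0 0 0 0" --pt "255 0.14 -0.34 0 0 0 0"

```text
time_s: 10.35
ee_pos: [0.5072, 0.1483, 0.0492]
eef_rot: [-3.142, -0.0, 2.842]
force: [-1.7, 1.5, 2.2]
grip_width: 0.0007
grip_force: 1.2
```

Run:
```python
from h import *
avg(4)
c=ctrl.camera("scene"); b=blobs(c["img"],(303,208,398,256),130,4)
for q,w in zip(b,plane(b[:,:2],c["K"],c["pose"],.025)): print(np.round(q,1),np.round(w,4))
```

```text
10.55 [0.5073 0.1481 0.0492] [ 0.42 -1.46  2.18] [0.73 1.   0.3 ] [-3.1413e+00  3.0000e-04  2.8417e+00]
[382.8 208.1  11. ] [0.6255 0.2997 0.025 ]
[342.6 218.   12. ] [0.5478 0.1965 0.025 ]
[361.8 219.5  15. ] [0.5978 0.2183 0.025 ]
[320.5 227.5   4. ] [0.5158 0.1256 0.025 ]
[340.2 229.5  18. ] [0.5669 0.1462 0.025 ]
[360.  231.5  16. ] [0.6178 0.1665 0.025 ]
[375.9 233.2  39. ] [0.6587 0.1822 0.025 ]
[318.  239.7  18. ] [0.5364 0.0752 0.025 ]
[338.2 242.   19. ] [0.5878 0.0948 0.025 ]
[358.6 244.1  19. ] [0.6388 0.1155 0.025 ]
[332.7 252.6  13. ] [0.5963 0.0483 0.025 ]
[347.3 251.9  24. ] [0.6277 0.0708 0.025 ]
```

The trace is on line and still in light contact. I'll go on to the bottom-right dot.

Emit:
apply_moves --pt "255 0.15 -0.37 0 0 0 0" --pt "255 0.15 -0.37 0 0 0 0" --pt "255 0.15 -0.37 0 0 0 0" --pt "255 0.15 -0.37 0 0 0 0" --pt "255 0.15 -0.37 0 0 0 0" --pt "255 0.15 -0.37 0 0 0 0" --pt "255 0.15 -0.37 0 0 0 0" --pt "255 0.15 -0.37 0 0 0 0" --pt "255 0.15 -0.37 0 0 0 0" --pt "255 0.15 -0.37 0 0 0 0"

```text
time_s: 11.6
ee_pos: [0.5222, 0.1113, 0.0492]
eef_rot: [-3.142, -0.0, 2.842]
force: [-0.7, 2.6, 2.3]
grip_width: 0.0005
grip_force: 1.3
```

Emit:
apply_moves --pt "255 0.15 -0.37 0 0 0 0" --pt "255 0.15 -0.37 0 0 0 0" --pt "255 0.15 -0.37 0 0 0 0" --pt "255 0.15 -0.37 0 0 0 0" --pt "255 0.15 -0.37 0 0 0 0" --pt "255 0.15 -0.37 0 0 0 0" --pt "255 0.15 -0.37 0 0 0 0" --pt "255 0.15 -0.37 0 0 0 0" --pt "255 0.15 -0.37 0 0 0 0" --pt "255 0.04 -0.19 0 0 0 0"

```text
time_s: 12.6
ee_pos: [0.5363, 0.0761, 0.0493]
eef_rot: [3.141, 0.0, 2.842]
force: [-0.5, 1.8, 3.7]
grip_width: 0.0008
grip_force: 1.4
```

Run:
```python
from h import *
avg(4)
c=ctrl.camera("scene"); b=blobs(c["img"],(303,208,398,256),130,4)
for q,w in zip(b,plane(b[:,:2],c["K"],c["pose"],.025)): print(np.round(q,1),np.round(w,4))
```

```text
12.8 [0.5362 0.076  0.0493] [ 0.56 -1.33  2.8 ] [0.11 0.6  0.64] [-3.1413e+00  5.0000e-04  2.8417e+00]
[382.6 208.   10. ] [0.6248 0.2997 0.025 ]
[342.4 217.7  15. ] [0.5467 0.1972 0.025 ]
[361.8 219.5  15. ] [0.5978 0.2182 0.025 ]
[340.  229.5   6. ] [0.5664 0.1458 0.025 ]
[360.1 231.6  17. ] [0.6182 0.1664 0.025 ]
[376.3 233.4  42. ] [0.6599 0.1821 0.025 ]
[338.2 242.   19. ] [0.5878 0.0948 0.025 ]
[358.7 244.3  18. ] [0.6394 0.1147 0.025 ]
[333.  252.5  16. ] [0.5968 0.0491 0.025 ]
[347.4 251.9  23. ] [0.6281 0.0709 0.025 ]
```

On the last dot, within 1 mm. Lifting straight off.

Emit:
apply_moves --pt "255 0 0 0.2 0 0 0" --pt "255 0 0 0.5 0 0 0" --pt "255 0 0 1 0 0 0" --pt "255 0 0 2 0 0 0" --pt "255 0 0 3 0 0 0" --pt "255 0 0 3 0 0 0" --pt "255 0 0 3 0 0 0" --pt "255 0 0 1 0 0 0" --pt "255 0 0 0 0 0 0" --pt "255 0 0 0 0 0 0"

```text
time_s: 13.85
ee_pos: [0.5356, 0.0764, 0.1851]
eef_rot: [-3.141, -0.001, 2.842]
force: [0.0, -0.6, -0.7]
grip_width: 0.0008
grip_force: 0.0
```

Run:
```python
from h import *
c=ctrl.camera("scene"); cv2.imwrite("pics/end.png",cv2.resize(c["img"][150:310,260:480,::-1],None,fx=3,fy=3))
b=blobs(c["img"],(303,208,398,256),130,4)
for q,w in zip(b,plane(b[:,:2],c["K"],c["pose"],.025)): print(np.round(q,1),np.round(w,4))
```

```text
[382.6 208.   10. ] [0.6247 0.2997 0.025 ]
[323.  215.5   6. ] [0.4945 0.1779 0.025 ]
[342.8 217.   10. ] [0.5463 0.2008 0.025 ]
[361.9 219.5  16. ] [0.5979 0.2188 0.025 ]
[314.  224.5   8. ] [0.4936 0.1281 0.025 ]
[320.8 227.4   5. ] [0.5163 0.1265 0.025 ]
[340.2 229.4   5. ] [0.5667 0.1465 0.025 ]
[360.2 231.3  16. ] [0.6179 0.1675 0.025 ]
[376.4 232.7  42. ] [0.6587 0.1849 0.025 ]
[318.  239.5   6. ] [0.536 0.076 0.025]
[338.1 241.6  17. ] [0.5869 0.0963 0.025 ]
[358.6 243.7  17. ] [0.638  0.1169 0.025 ]
[332.9 252.6  15. ] [0.5965 0.0488 0.025 ]
[346.7 251.7  25. ] [0.6261 0.0706 0.025 ]
```

View pics/end.png

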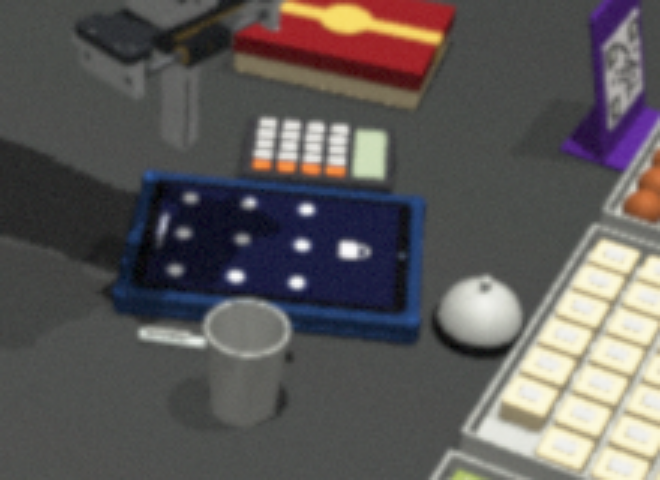

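The final picture shows the tablet centred at about (265,255) in the crop. Its dots are back at their original positions, the gripper is clear above it, and everything else is undisturbed.

```bash
python3 -c "from station import ctrl;print(ctrl.hand_in())"
```

```text
the job is handed in; nothing more can be done
None
```

I drew the L in one unbroken light stroke (about 2–3 N) from the top left dot, down the left column and along to the bottom right dot, lifted straight off with the tablet and everything else unmoved, and handed the job in at about 14 s; no verdict came back.

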